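# Close the generator's fuel tank with its ratchet cap

### The job

Pick up the black ratchet cap and close the red fuel tank with it: feel for the two notches in the filler neck with the cap's lugs until it drops in, press it down gently against the sprung seal and turn it clockwise to its end stop, then keep turning until the ratchet has clicked two or three times, no more, and let go. Never force it: pressed hard it drags, and the ratchet clicks before the cap is home. Leave everything else on the bench where it is.

Things in the scene. Friction and masses are not known exactly. Their poses are not given: they have to be found in the camera images.
- cap_grip (a point): Centre of the grip bar on top of the loose black ratchet cap, which stands upright on the bench, 51 mm tall, 66 mm across, about 170 g. The bar is 54 mm long (x), 14 mm thick (y), 25 mm tall (z up); this point is 12.5 mm above the cap's round dome and 38.5 mm above the cap's foot. Yellow mark on the bar's +x end. Pinch the bar across its thickness from above, fingertips just clear of the dome
- cap_lugs (a point): On the cap's axis, 6 mm above its foot, at half height of the two lugs, z up. The lugs stick out at +x and -x from the plug (37 mm across, 16 mm tall, tapered to 31 mm over its lowest 5 mm) to 23.2 mm from the axis, each 8 mm wide and 4 mm tall. Above the plug is the cap's flat bottom plate, its underside 10 mm above this point. The grip bar lies along the lugs until the ratchet slips
- cap_handle (a joint): How far the cap's grip and dome have slipped clockwise round the plug on the ratchet, rad, 0 at the start. Below about 0.35 N m grip and plug turn as one; at that moment sprung balls jump a ridge, the moment falls away at once and the grip has slipped one click, 0.314 rad. Let go, it rests in whole clicks
- mouth (a point): Centre of the top face of the filler neck's flange, 136 mm above the bench, on a red steel fuel tank (180 mm along its x, 240 mm along y, z up, top 24 mm below this point, fixed). Neck 60 mm across, 21 mm deep; flange 4 mm thick, hole 40 mm across, with two notches about at x and -x, 10 mm wide, out to 26 mm from the axis. The neck is soldered on by eye: its notches lie up to 0.3 rad either way from x
- seal_top (a point): On the mouth's axis, 6 mm above the flange: top of a black sprung sealing ring (51 to 61 mm across). Beside the notches the lugs rest on the flange and the cap's plate is still 6 mm above this ring; in the notches the cap drops onto the ring, 2 mm short of its lugs clearing the flange. The ring yields from 1.5 N, 1.5 N more per mm, and is hard down after 3.8 mm at 7 N. Over some 15 N the cap drags
- tank: The red fuel tank, origin under its centre on the bench, 136 mm below the mouth. Under the neck's flange the lugs can turn clockwise (seen from above) 0.80 rad from the middle of the notches to hard stops; counter-clockwise a stop comes after 0.2 rad. The sprung ring then lifts a locked cap until its lugs bear on the flange's underside. The cap fits either way round
- spanner: Bystander: combination spanner lying on the bench, 170 mm
- screwdriver: Bystander: screwdriver lying on the bench, 190 mm
- jar: Bystander: glass jar with green lid, 64 mm across, 85 mm tall, origin under its centre
- wine: Bystander: green wine bottle, 76 mm across, 290 mm tall, origin under its centre
- plug_old: Bystander: old spark plug standing on the bench, 23 mm across, 66 mm tall
- tape: Bystander: roll of tape lying flat, 100 mm across, 48 mm tall
- oil_tin: Bystander: blue and yellow oil tin, 60 mm across, 100 mm tall
Not all that is in view belongs to the job. What is shaped like the part that bears cap_grip but pink or purple is not meant.

How it is judged:
By the outcome, as a careful person would: the job done as asked, in the order asked, and still so for the second after the job is handed in, with the robot touching nothing.
It also fails if it takes over 72 s, if anything falls off the work surface, if the arm or the gripper's body presses on something with over 40 N, if the wrist force passes 120 N, or if a joint passes its speed limit or range.

### The arm

A 6-joint arm with a two-finger parallel gripper is mounted at the origin on the work surface. World frame = base frame: x ahead of the robot, y to its left, z up, the work surface at z = 0. Lengths are in m, angles in degrees, forces in N, time in s.
With the tool pointing down it reaches from about 0.375 to 0.75 m from the base axis. Payload 9 kg.
Tool frame: the origin (TCP) lies where the fingers leave the gripper's body, on its centre line; the fingertips stand 73 mm ahead of it and the grasp point (between the pads) lies 54 mm ahead of it (robot.tip_reach is the distance from the TCP to the fingertips, in m); z points along the fingers, y is the line along which they close (so a half turn about z gives the same grasp; the last joint's range is limited). The gripper opens to 85 mm and grips with 20 to 120 N. Pads are 22 mm wide; open, the fingers measure 114 mm over their backs; the gripper's body (76 mm by 85 mm) begins 54 mm behind the grasp point. The pads swing forward as they close: fully open they stand 13 mm farther back than shut.
Start: joints at [58.058, 5.964, 5.575, 89.605, 0, 77.527], TCP at [0.2, 0.566, 0.304] pointing down, gripper open.
Joint ranges: [-171.21, 171.21], [-48.23, 106.86], [-62.78, 66.21], [-105.2, 120.99], [-86.42, 89.51], [-180, 180]. Speed limits (degrees/s): [127.2, 127.2, 147.25, 180, 180, 180].

### API

Orientations are given as [roll, pitch, yaw] about the fixed x, y, z axes, in that order (R = Rz(yaw) Ry(pitch) Rx(roll)).
In Python, from plant import robot gives the robot as it stands. Calls block until the motion is done:
- robot.move_pose(position, orientation): joint-space move of the TCP to a pose.
- robot.line_to(position, vel=0.15, rotation=None, guard=None): straight line of the TCP; rotation=None keeps the orientation; vel is the mean speed in m/s. With guard (N) it stops when the force on the tool has changed by that much, and returns True; else False.
- robot.goto_joints(angles): joint-space move.
- robot.set_gripper(opening): finger opening in m; the grip force is fixed at half the most; returns when the fingers have stopped.
- robot.pause(seconds).
- robot.ik(position, orientation): joint angles nearest the present ones, or None.
- robot.observe(): the state.
- robot.grab_frame(name): name is "side" or "top" or "wrist"; returns the picture (420x560x3 uint8, blue, green, red); there is no depth.
- robot.get_calibration(name): a dict with "vertical_fov" (degrees; the focal length in pixels is half the picture's height over the tangent of half this angle, whatever the lens; pixels are square), "cx", "cy" (the principal point, pixels), "rvec" (rotation vector, rad) and "tvec" (3), from world to camera coordinates, as OpenCV has them. Camera axes: x right, y down, z forward; pixel columns grow to the right and rows downward; lengths in m; the calibration is good to about 2 mm. A picture is of the moment at which its call begins: read the wrist's pose just before it. get_calibration takes no time and is no camera call; for the wrist camera it gives the pose at the moment of the call.
A pose or a line that the arm cannot do raises robot.IKError and nothing moves.
- robot.job_done(): hands the job in; it is judged then, once.
The state is a dict: "time": time; "q": joint angles; "qvel": joint speeds; "joint_torque": joint torques, N m; "tool_pos": TCP position; "tcp_rot": TCP orientation; "ft_force": force on the tool from outside, world axes, zero at the start; "torque": the same for the moment, N m; "gripper_width": finger opening in m; "gripper_force": force on a finger pad.
Only numpy, scipy, OpenCV 4.12 (cv2) and the standard library are available. Lean on these libraries where they do the work, as an engineer would, in place of code of your own. Each camera call takes 0.05 s, during which the arm holds its last target. There are 200 camera calls.

## Working session

There is one attempt and no reset: what is moved stays moved. The work goes in short steps, each a Python script; the robot and the scene stay as the last script left them, time stands still between calls to the robot, and variables do not carry over. Pictures are saved under pics/ and viewed, at most 10 in all, crops included, and the job is handed in when it is done.

```bash
ls; mkdir -p pics; cat > h.py <<'E'
import numpy as np, cv2
from plant import robot
def ray(cal,u,v):
    R,_=cv2.Rodrigues(np.array(cal["rvec"],float)); t=np.array(cal["tvec"],float).ravel()
    f=210/np.tan(np.radians(cal["vertical_fov"])/2)
    d=R.T@np.array([(u-cal["cx"])/f,(v-cal["cy"])/f,1]); return -R.T@t,d
def onz(cal,u,v,z):
    c,d=ray(cal,u,v); return c+d*(z-c[2])/d[2]
def proj(cal,p):
    f=210/np.tan(np.radians(cal["vertical_fov"])/2)
    K=np.array([[f,0,cal["cx"]],[0,f,cal["cy"]],[0,0,1]])
    return cv2.projectPoints(np.array(p,float).reshape(-1,1,3),np.array(cal["rvec"],float),np.array(cal["tvec"],float),K,None)[0].reshape(-1,2)
def snap(n,f):
    cal=robot.get_calibration(n); im=robot.grab_frame(n); cv2.imwrite(f"pics/{f}.png",im); return cal,im
E
python3 - <<'E'
from h import *
ims=[]
for n in("side","top","wrist"):
    c,im=snap(n,n+"0"); print(n,c)
    ims.append(im)
print(robot.observe())
E
```

```text
pics
side {'vertical_fov': 49.27173817171423, 'cx': 280.9165058922088, 'cy': 213.10768008997516, 'rvec': array([ 2.26184509, -0.44429753,  0.18084442]), 'tvec': array([-0.59298557,  0.25790089,  1.09615553])}
top {'vertical_fov': 47.34681880483512, 'cx': 282.34093365675164, 'cy': 211.93022130275094, 'rvec': array([ 2.11721023, -2.15378896,  0.15643945]), 'tvec': array([0.04429955, 0.64258494, 1.21269416])}
wrist {'vertical_fov': 63.09958196198584, 'cx': 277.0070945711146, 'cy': 210.78465276408411, 'rvec': array([-2.34171432, -1.65822519, -0.26616569]), 'tvec': array([-0.60055483, -0.04066955,  0.37933329])}
{'time': 0.15, 'q': array([5.80601587e+01, 5.99148092e+00, 5.54082799e+00, 8.96038054e+01,
       1.32074657e-03, 7.75276159e+01]), 'qvel': array([-0.03757543, -0.04556657,  0.22839397, -0.17341116,  0.04459298,
        0.02659651]), 'joint_torque': array([ 2.87141869e-03, -5.57356167e+01,  5.04008389e+01,  1.25122117e-02,
       -3.16187979e-04,  2.36548692e-05]), 'tool_pos': array([0.19985559, 0.56557171, 0.30332748]), 'tcp_rot': array([-1.79947112e+02, -1.30508793e-02,  1.60532536e+02]), 'ft_force': array([-0.16141372, -0.31447836, -0.07062574]), 'torque': array([ 0.01775485, -0.01193656,  0.0120893 ]), 'gripper_force': 0.0, 'gripper_width': 0.08528284133686329}
```

View pics/top0.png

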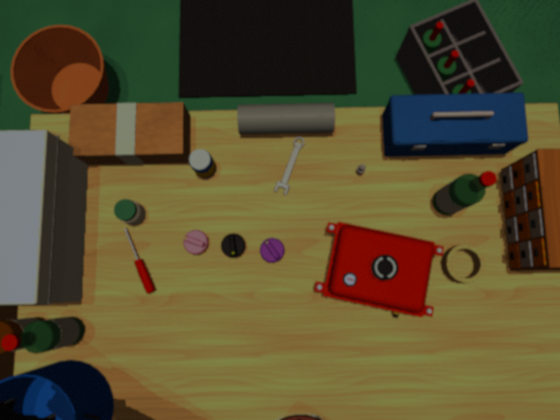

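View pics/side0.png

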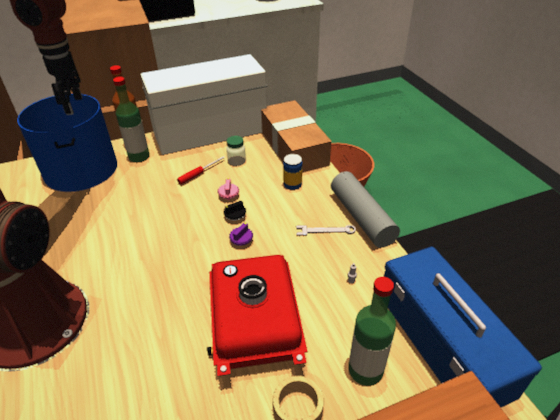

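Top view: the three caps are pink at (196,242), black at (233,245) and purple at (272,250). The black one fits the description. The filler mouth is at (385,267).

```bash
python3 - <<'E'
from h import *
cal=robot.get_calibration("top"); im=cv2.imread("pics/top0.png")
print("cap",onz(cal,233,245,.04),"mouth",onz(cal,385,267,.136),"pink",onz(cal,196,242,.04),"purple",onz(cal,272,250,.04))
hsv=cv2.cvtColor(im,cv2.COLOR_BGR2HSV)
m=cv2.inRange(hsv,(0,150,80),(8,255,255))|cv2.inRange(hsv,(172,150,80),(180,255,255)); m[:210]=0;m[330:]=0;m[:,:310]=0;m[:,450:]=0
c=max(cv2.findContours(m,0,2)[0],key=cv2.contourArea); r=cv2.minAreaRect(c); print(r)
b=cv2.boxPoints(r); P=np.array([onz(cal,*q,.1) for q in b]); print(P)
a=cv2.resize(im[215:275,190:280],None,fx=5,fy=5,interpolation=2)
b=cv2.resize(im[235:299,345:425],None,fx=4.5,fy=4.5,interpolation=2)
h=max(a.shape[0],b.shape[0]); 
o=np.zeros((h,a.shape[1]+b.shape[1],3),np.uint8);o[:a.shape[0],:a.shape[1]]=a;o[:b.shape[0],a.shape[1]:]=b
o=cv2.convertScaleAbs(o,alpha=2); o=cv2.resize(o,None,fx=min(1,800/o.shape[1]),fy=min(1,800/o.shape[1]));cv2.imwrite("pics/crop1.png",o)
E
```

```text
cap [0.5590845  0.16475175 0.04      ] mouth [ 0.49116207 -0.21235148  0.136     ] pink [0.56869716 0.26248523 0.04      ] purple [0.54416081 0.06218735 0.04      ]
((379.2226257324219, 269.11492919921875), (120.43228149414062, 75.48993682861328), 12.050785064697266)
[[ 0.43072833 -0.038048    0.1       ]
 [ 0.61370009 -0.08256563  0.1       ]
 [ 0.54512122 -0.37420905  0.1       ]
 [ 0.3656734  -0.32346038  0.1       ]]
```

View pics/crop1.png

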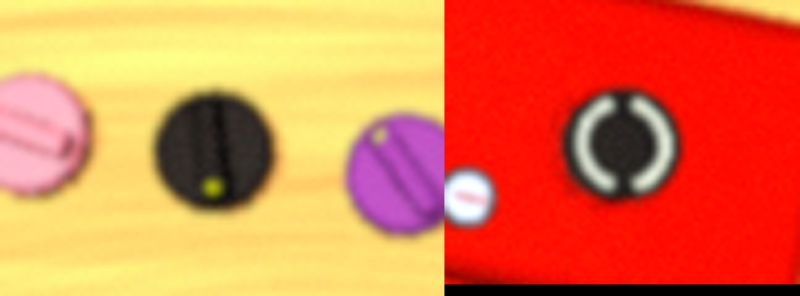

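The crop confirms it: the black cap sits between the pink and purple ones, with its bar along world x and the yellow mark towards -x. The notches of the mouth also lie close to world x. Next I move above the cap and look closer.

```bash
python3 - <<'E'
from h import *
print(robot.tip_reach)
robot.move_pose([.559,.165,.30],[180,0,180]); robot.set_gripper(.045)
c,im=snap("wrist","w1"); o=robot.observe(); print(o['time'],o['tool_pos'],o['tcp_rot'],o['q'],o['gripper_width'],o['ft_force'])
C,d=ray(c,c["cx"],c["cy"]); print("cam",C,d, "proj cap",proj(c,[.559,.165,.04]))
g=cv2.convertScaleAbs(im,alpha=1.8); cv2.imwrite("pics/w1b.png",g)
E
```

```text
0.0726
2.6167 [0.55899676 0.16506563 0.30002507] [-1.79999748e+02  3.41790040e-03 -1.79993630e+02] [ 3.60424421e+00  2.90341402e+00  1.96289916e+00  8.90560898e+01
 -4.66313618e-04  3.59787381e+00] 0.044958622635924865 [-0.62859578  0.23540802  0.26091875]
cam [0.47825946 0.16590507 0.36957947] [ 0.31384685  0.00118303 -0.94947288] proj cap [[275.71785631 183.70936392]]
```

View pics/w1b.png

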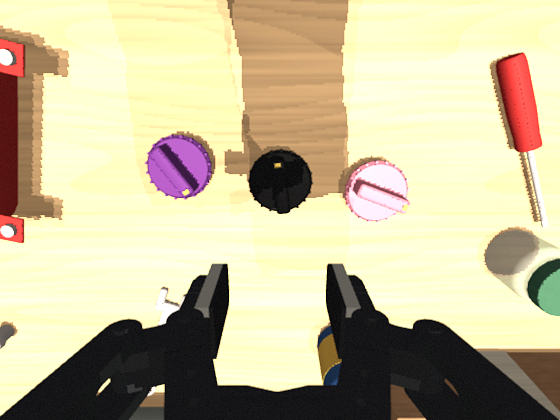

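Wrist view: the black cap is centred near (280,181), with its yellow mark at (278,165) and the far bar end at (283,212). Now the measurement with masks.

```bash
python3 - <<'E'
from h import *
c=robot.get_calibration("wrist"); im=cv2.imread("pics/w1.png"); hsv=cv2.cvtColor(im,cv2.COLOR_BGR2HSV)
m=(im.max(2)<45).astype(np.uint8); m[:140]=0; m[225:]=0; m[:,:238]=0; m[:,325:]=0
m=cv2.morphologyEx(m,cv2.MORPH_CLOSE,np.ones((7,7)))
k=max(cv2.findContours(m,0,2)[0],key=cv2.contourArea)
print(cv2.boundingRect(k),cv2.fitEllipse(k))
(u,v),_,_=cv2.fitEllipse(k)
x,y,w,h=cv2.boundingRect(k)
for z in(.01,.02,.026): print(z,onz(c,u,v,z), np.linalg.norm(onz(c,x,v,z)-onz(c,x+w,v,z)))
ym=cv2.inRange(hsv,(15,120,60),(40,255,255));ym[:150]=0;ym[200:]=0;ym[:,:250]=0;ym[:,310:]=0
ys,xs=np.nonzero(ym);print("yel",xs.mean(),ys.mean(),len(xs),onz(c,xs.mean(),ys.mean(),.05),onz(c,xs.mean(),ys.mean(),.04),onz(c,283,212,.05))
t=robot.get_calibration("top");print("top yel",onz(t,233-(213.5-212)/5,215+187/5,.05))
a=im[140:225,235:325]; a=np.clip(a.astype(float)*5,0,255).astype(np.uint8)
cv2.imwrite("pics/w1c.png",cv2.resize(a,None,fx=6,fy=6,interpolation=2))
E
```

```text
(248, 149, 64, 65) ((279.7822265625, 180.36660766601562), (61.49654769897461, 61.661094665527344), 142.51829528808594)
0.01 [0.56266914 0.16923682 0.01      ] 0.06884335137087273
0.02 [0.56032211 0.16914292 0.02      ] 0.06692879960441374
0.026 [0.55891389 0.16908658 0.026     ] 0.06578006854453831
yel 270.0877192982456 162.47368421052633 57 [0.53607974 0.15967923 0.05      ] [0.53788853 0.15948581 0.04      ] [0.58516606 0.1721562  0.05      ]
top yel [0.53888584 0.1644081  0.05      ]
```

View pics/w1c.png

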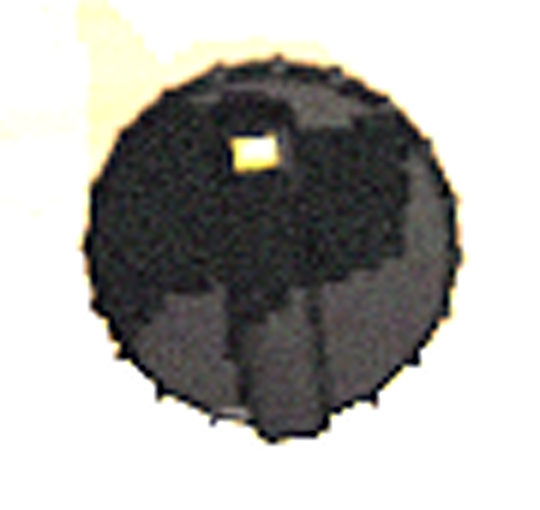

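```bash
python3 - <<'E'
from h import *
c=robot.get_calibration("wrist")
for a in [(277.5,165.5),(282.8,211.5),(280.2,181),(235+235/6,140+320/6),(235+248/6,140+410/6),(235+312/6,140+290/6),(235+325/6,140+420/6)]: print(a,onz(c,*a,.051))
E
```

```text
(277.5, 165.5) [0.53875254 0.16665094 0.051     ]
(282.8, 211.5) [0.58431422 0.1719366  0.051     ]
(280.2, 181) [0.55366381 0.16925264 0.051     ]
(274.1666666666667, 193.33333333333334) [0.56585176 0.16348418 0.051     ]
(276.3333333333333, 208.33333333333331) [0.58105479 0.16558573 0.051     ]
(287.0, 188.33333333333334) [0.5608649  0.17581308 0.051     ]
(289.1666666666667, 210.0) [0.58275755 0.17816768 0.051     ]
```

```bash
python3 - <<'E'
from h import *
x,y=.5577,.169; R=[180,0,-173.4]
robot.move_pose([x,y,.16],R); robot.set_gripper(.045)
f0=robot.observe()['ft_force']
print(robot.line_to([x,y,.101],vel=.08,guard=6))
robot.set_gripper(.0); robot.pause(.2); o=robot.observe(); print(o['time'],o['tool_pos'],o['tcp_rot'],o['gripper_width'],o['gripper_force'],o['ft_force']-f0,o['torque'])
robot.line_to([x,y,.30],vel=.15); robot.pause(.2);o=robot.observe();print(o['time'],o['tool_pos'],o['tcp_rot'],o['gripper_width'],o['gripper_force'],o['ft_force']-f0,o['torque'])
# look at the mouth from the standing side
M=np.array([.491,-.212])
robot.move_pose([M[0]+.03,M[1],.33],[180,0,180-8])
c,im=snap("wrist","w2"); o=robot.observe(); print(o['time'],o['tool_pos'],o['tcp_rot'],o['q']); np.save("c2.npy",c,allow_pickle=True)
print(proj(c,[*M,.136])); cv2.imwrite("pics/w2b.png",cv2.convertScaleAbs(im,alpha=1.8))
E
```

```text
False
4.925 [0.55806526 0.1690271  0.10155019] [-1.79997334e+02  5.41795654e-02 -1.73398557e+02] 0.012764112282575523 61.82636260986328 [-0.1076784   0.82062162  5.7242657 ] [ 0.00041817  0.08675214 -0.01143423]
6.6 [0.55748051 0.16899792 0.29934787] [ 1.79997558e+02 -5.85305963e-02 -1.73398071e+02] 0.013090348541475989 60.91763377189636 [-0.26334648  1.41546082 -2.12270135] [-0.00034482  0.08349226 -0.00431759]
8.0833 [ 0.52139347 -0.21093651  0.32994545] [ 1.79983629e+02 -6.19750390e-04  1.72092011e+02] [-3.53543667e+01 -1.83667603e-01  1.94822662e+00  9.21399901e+01
  1.42429471e-02 -2.74463789e+01]
[[269.02866221 166.65282036]]
```

View pics/w2b.png

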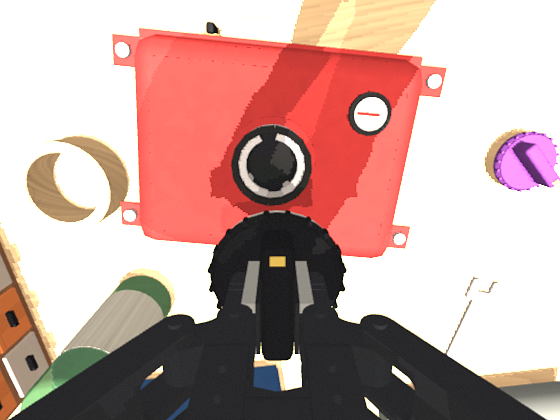

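The cap is gripped, with its mark at (277,261). The mouth is at (271,165), and the two gaps in the pale flange ring, near (267,135) and (288,193), are the notches.

```bash
python3 - <<'E'
from h import *
c=np.load("c2.npy",allow_pickle=True).item(); im=cv2.imread("pics/w2.png"); hsv=cv2.cvtColor(im,cv2.COLOR_BGR2HSV)
o=robot.observe(); p=o['tool_pos']; ps=np.radians(o['tcp_rot'][2]); tx=np.array([np.cos(ps),np.sin(ps)]); ty=np.array([np.sin(ps),-np.cos(ps)])
m=((hsv[...,1]<60)&(im.max(2)>60)).astype(np.uint8); m[:125]=0;m[208:]=0;m[:,:230]=0;m[:,:][:,315:]=0
ys,xs=np.nonzero(m); P=np.array([onz(c,a,b,.136)[:2] for a,b in zip(xs,ys)])
dk=((im[...,2]<40)).astype(np.uint8); dk[:120]=0; dk[207:]=0; dk[:,:225]=0; dk[:,318:]=0
# outer flange/seal
k=max(cv2.findContours(m|cv2.inRange(hsv,(0,0,0),(180,120,255))//255*((np.indices(m.shape)[0]>118)&(np.indices(m.shape)[0]<207)&(abs(np.indices(m.shape)[1]-271)<45)).astype(np.uint8),0,2)[0],key=cv2.contourArea)
e=cv2.fitEllipse(k);print("outer",cv2.boundingRect(k),e,onz(c,*e[0],.136))
# ring fit: light ring outer radius 25.5
from scipy.optimize import least_squares
hull=cv2.convexHull(np.c_[xs,ys].astype(np.int32))[:,0]; H=np.array([onz(c,*h,.136)[:2] for h in hull])
s=least_squares(lambda q:np.hypot(*(H-q[:2]).T)-q[2],[*P.mean(0),.025],loss='soft_l1',f_scale=.0005); C=s.x[:2]; print("ring",s.x)
D=P-C; r=np.hypot(*D.T); sel=(r>.021)&(r<.025); a=np.degrees(np.arctan2(D[sel,1],D[sel,0]))%360
h,_=np.histogram(a,bins=90,range=(0,360)); print(h)
for px in[(277,211)]:
  for z in(.016,.026):
    q=onz(c,*px,p[2]-.1015+z)[:2]-p[:2]; print("cap front tool",q@tx,q@ty)
q=[onz(c,u,262,p[2]-.1015+.026)[:2]-p[:2] for u in(209.5,346)]; print([ (t@tx,t@ty) for t in q])
q=onz(c,277.5,261.5,p[2]-.1015+.051)[:2]-p[:2]; print("mark",q@tx,q@ty)
a=im[120:212,225:320]; cv2.imwrite("pics/w2c.png",cv2.resize(np.clip(a.astype(float)*3,0,255).astype(np.uint8),None,fx=6,fy=6,interpolation=2))
E
```

```text
outer (232, 124, 79, 81) ((271.17791748046875, 164.55447387695312), (77.88140106201172, 79.84297943115234), 173.5730438232422) [ 0.48959921 -0.21010925  0.136     ]
ring [ 0.48889575 -0.20980345  0.02672178]
[ 9  6  8 10 11  9  9 10 11 10  9 10 10  9 11 11 10 10 12 10 10 10 10 10
 11 11 11 11 10 11 10  9 10  9  9  9  9  8  8  8  6  0  0  0  0  0  0  0
  4  8 10  8  9 11 12 10 10 11 12 11 12 11 11 10 10 10 10 11 11 11  9 10
 11  9 10 10 10 11 10 10  9 11 10 10  8 10  8  8  8  8]
cap front tool 0.02951359728538452 0.0008437661396107957
cap front tool 0.03282501316872389 0.0008292073624827693
[(np.float64(0.007563337504546549), np.float64(-0.03086746201542338)), (np.float64(0.0075829855152129), np.float64(0.033292879765753465))]
mark 0.0204181257525519 0.0010057565436848287
```

View pics/w2c.png

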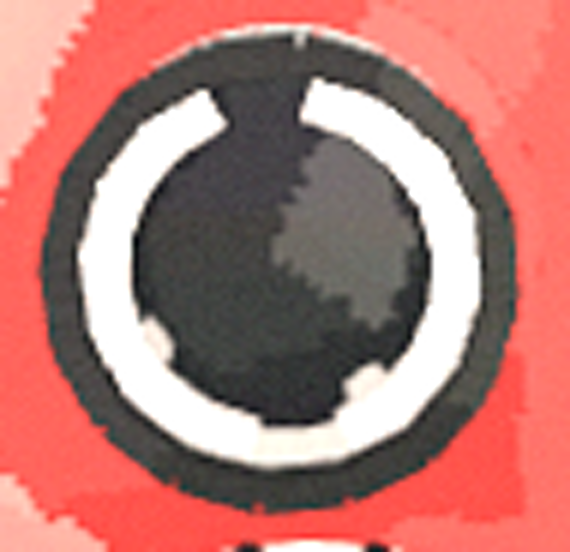

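```bash
cat >> h.py <<'E'
CAP=np.array([-.0027,.001])   # cap axis in tool frame as the wrist camera sees it
def tcp_for(C,yaw):
    p=np.radians(yaw); return np.array(C)-CAP[0]*np.array([np.cos(p),np.sin(p)])-CAP[1]*np.array([np.sin(p),-np.cos(p)])
def st(f0=0):
    o=robot.observe(); print(round(o['time'],2),"pos",o['tool_pos'].round(4),"yaw",round(o['tcp_rot'][2],1),"f",(o['ft_force']-f0).round(1),"m",o['torque'].round(2),"w",round(o['gripper_width'],4)); return o
E
python3 - <<'E'
from h import *
c=np.load("c2.npy",allow_pickle=True).item(); g=lambda u,v:onz(c,225+u/6,120+v/6,.136)[:2]
a,b=g(263,105),g(300,440); C=g(282.3,272); d=b-a; yaw=np.degrees(np.arctan2(d[1],d[0]))
print(a,b,np.hypot(*d),"C",C,(a+b)/2,"yaw",yaw, "hole w",np.hypot(*(g(135,265)-g(430,265))), "seal",onz(c,271.2,164.5,.142))
T=yaw-180
t=tcp_for(C,T); print(t,T)
np.save("mouth.npy",[*C,T])
robot.move_pose([*t,.275],[180,0,T]); robot.pause(.3); f0=st()['ft_force']; np.save("f0.npy",f0)
robot.line_to([*t,.248],vel=.05); 
hit=robot.line_to([*t,.2275],vel=.02,guard=4); print(hit); st(f0); robot.pause(.2); st(f0)
E
```

```text
[ 0.46889536 -0.20893445] [ 0.51293658 -0.2103754 ] 0.04406479478346002 C [ 0.49029624 -0.20952439] [ 0.49091597 -0.20965492] yaw -1.8739412541314113 hole w 0.03817815741133168 seal [ 0.48846235 -0.20983831  0.142     ]
[ 0.48756498 -0.21043557] -181.8739412541314
8.75 pos [ 0.4883 -0.2106  0.2761] yaw 178.1 f [ 0.1 -0.9 -1.4] m [-0.01 -0.03  0.  ] w 0.0126
False
10.62 pos [ 0.4876 -0.2105  0.2277] yaw 178.1 f [-0.5  1.7  0.4] m [ 0.12  0.12 -0.02] w 0.0129
10.82 pos [ 0.4876 -0.2105  0.2276] yaw 178.1 f [-0.8  1.5  1. ] m [ 0.13  0.1  -0.  ] w 0.0127
```

The cap dropped to the ring height without resistance. Now I press down in small steps, watching the spring force.

```bash
python3 - <<'E'
from h import *
f0=np.load("f0.npy"); x,y,T=np.load("mouth.npy"); t=tcp_for([x,y],T)
for z in np.arange(.2268,.2241,-.0007):
    hit=robot.line_to([*t,z],vel=.01,guard=5); robot.pause(.1); o=st(f0)
    if (o['ft_force']-f0)[2]>7 : break
E
```

```text
11.17 pos [ 0.4876 -0.2105  0.2269] yaw 178.1 f [0.  2.  1.5] m [0.11 0.03 0.02] w 0.0126
11.52 pos [ 0.4876 -0.2105  0.2262] yaw 178.1 f [0.2 1.  2.5] m [ 0.16  0.04 -0.02] w 0.0128
11.87 pos [ 0.4876 -0.2105  0.2255] yaw 178.1 f [-0.4  1.2  4.2] m [ 0.19 -0.02 -0.01] w 0.0124
12.22 pos [ 0.4876 -0.2105  0.2248] yaw 178.1 f [-0.8  1.2  4.9] m [ 0.22 -0.02 -0.  ] w 0.0129
```

```bash
cat >> h.py <<'E'
OFF=np.array([-.0027,0.])
def tc(C,yaw):
    p=np.radians(yaw); return np.array(C)-OFF[0]*np.array([np.cos(p),np.sin(p)])
def turn(C,yaw,z,f0):
    robot.line_to([*tc(C,yaw),z],vel=.02,rotation=[180,0,yaw]); robot.pause(.1); o=robot.observe(); f=o['ft_force']-f0
    print(round(o['time'],2),"yaw",round(yaw,1),round(o['tcp_rot'][2],1),"z",round(o['tool_pos'][2],4),"f",f.round(1),"mz",round(o['torque'][2],3))
    return o,f
E
python3 - <<'E'
from h import *
f0=np.load("f0.npy"); x,y,T=np.load("mouth.npy"); t=tcp_for([x,y],T)
robot.line_to([*t,.2241],vel=.01); robot.pause(.1); st(f0)
p=np.radians(T); C=t+OFF[0]*np.array([np.cos(p),np.sin(p)]); np.save("C.npy",C); print(C)
for k in range(1,9):
    o,f=turn(C,T-5*k,.2241,f0)
    if f[2]>11 or np.hypot(*f[:2])>6 or o['torque'][2]>.2: break
E
```

```text
12.57 pos [ 0.4876 -0.2105  0.2242] yaw 178.1 f [0.  1.6 5.2] m [ 0.21  0.04 -0.  ] w 0.0125
[ 0.49026354 -0.21052386]
12.92 yaw -186.9 173.3 z 0.2242 f [-0.6  0.7  6.2] mz -0.025
13.27 yaw -191.9 168.3 z 0.2241 f [-1.1  0.8  4.8] mz -0.048
13.62 yaw -196.9 163.3 z 0.2241 f [-0.6  0.5  5.8] mz -0.036
13.97 yaw -201.9 158.3 z 0.2241 f [-0.8  1.5  6.2] mz -0.04
14.32 yaw -206.9 153.3 z 0.2241 f [-0.8  1.2  6.2] mz -0.018
14.67 yaw -211.9 148.3 z 0.2241 f [-1.4  1.4  5.8] mz -0.015
15.02 yaw -216.9 143.3 z 0.2241 f [-0.7  0.8  6. ] mz 0.032
15.37 yaw -221.9 138.3 z 0.2241 f [-0.7  1.4  5.1] mz 0.025
```

```bash
python3 - <<'E'
from h import *
f0=np.load("f0.npy"); x,y,T=np.load("mouth.npy"); C=np.load("C.npy")
pk=0
for k in range(1,21):
    o,f=turn(C,T-40-1.5*k,.2241,f0); m=abs(o['torque'][2]); pk=max(pk,m)
    if f[2]>12 or np.hypot(*f[:2])>12: print("force");break
    if pk>.2 and m<.5*pk: print("click");break
E
```

```text
15.72 yaw -223.4 136.7 z 0.2241 f [-1.1  1.6  6. ] mz -0.012
16.07 yaw -224.9 135.2 z 0.2241 f [0.1 1.5 5.6] mz 0.064
16.42 yaw -226.4 133.7 z 0.2241 f [0.5 1.  6.1] mz 0.014
16.77 yaw -227.9 132.2 z 0.2241 f [-1.   0.9  5.7] mz 0.046
17.12 yaw -229.4 130.7 z 0.2241 f [-0.4  0.9  5.8] mz 0.056
17.47 yaw -230.9 129.1 z 0.2241 f [-1.2  0.1  5.3] mz 0.12
17.82 yaw -232.4 127.7 z 0.2241 f [-1.1 -0.2  5.7] mz 0.203
18.17 yaw -233.9 126.1 z 0.2241 f [-1.1  0.6  5.2] mz -0.056
click
```

```bash
python3 - <<'E'
from h import *
f0=np.load("f0.npy"); x,y,T=np.load("mouth.npy"); C=np.load("C.npy")
pk=0
for k in range(1,19):
    o,f=turn(C,T-52-1.5*k,.2241,f0); m=o['torque'][2]; pk=max(pk,m)
    if f[2]>12 or np.hypot(*f[:2])>12: print("force");break
    if pk>.17 and m<.5*pk: print("click");break
E
```

```text
18.52 yaw -235.4 124.7 z 0.2241 f [-0.9  1.1  6.6] mz -0.009
18.87 yaw -236.9 123.2 z 0.2241 f [-1.3  1.1  5.5] mz -0.097
19.22 yaw -238.4 121.7 z 0.2241 f [0.5 0.6 6.7] mz -0.071
19.57 yaw -239.9 120.2 z 0.2241 f [1.3 1.2 5.8] mz -0.107
19.92 yaw -241.4 118.7 z 0.2241 f [1.7 0.4 6.1] mz -0.04
20.27 yaw -242.9 117.2 z 0.2241 f [1.  2.  5.1] mz 0.039
20.62 yaw -244.4 115.7 z 0.2241 f [-0.2  1.6  5.8] mz 0.053
20.97 yaw -245.9 114.2 z 0.2241 f [-1.6  1.3  6.2] mz 0.008
21.32 yaw -247.4 112.7 z 0.224 f [-2.4  1.5  6.3] mz 0.061
21.67 yaw -248.9 111.2 z 0.2241 f [-2.2  0.9  6.8] mz 0.12
22.02 yaw -250.4 109.7 z 0.2241 f [-2.9  0.1  6.5] mz 0.089
22.37 yaw -251.9 108.2 z 0.2241 f [-2.8  2.2  7.5] mz 0.196
22.72 yaw -253.4 106.6 z 0.2241 f [-2.2  1.1  5.4] mz -0.059
click
```

```bash
python3 - <<'E'
from h import *
f0=np.load("f0.npy"); x,y,T=np.load("mouth.npy"); C=np.load("C.npy")
for a in (74.5,77.5,80):
    o,f=turn(C,T-a,.2241,f0)
    if o['torque'][2]>.2: break
o,f=turn(C,T-a,.2250,f0)
robot.set_gripper(.05); robot.pause(.2); o=st(f0)
yaw=T-a; p=tc(C,yaw)
robot.line_to([*p,.30],vel=.1)
# back off so the wrist camera sees the cap (camera sits on tool +x)
d=np.array([np.cos(np.radians(yaw)),np.sin(np.radians(yaw))])
try: robot.move_pose([*(p-.07*d),.33],[180,0,yaw])
except Exception as e: print(e)
c,im=snap("wrist","w3"); np.save("c3.npy",c,allow_pickle=True); st(f0); print(proj(c,[*C,.16]))
cv2.imwrite("pics/w3b.png",cv2.convertScaleAbs(im,alpha=2.5))
E
```

```text
23.07 yaw -256.4 103.7 z 0.2242 f [-0.6  1.3  6. ] mz -0.058
23.42 yaw -259.4 100.7 z 0.2242 f [ 0.2 -0.3  6.3] mz -0.066
23.77 yaw -261.9 98.2 z 0.2242 f [0.5 0.7 5.2] mz 0.026
24.12 yaw -261.9 98.1 z 0.225 f [ 0.3 -0.3  4.4] mz 0.019
24.76 pos [ 0.4899 -0.2078  0.225 ] yaw 98.1 f [-0.4  0.6  2.6] m [-0.02 -0.03  0.01] w 0.0503
26.11 pos [ 0.4995 -0.2771  0.329 ] yaw 98.1 f [-0.2  1.   1.8] m [-0.03  0.05 -0.02] w 0.0498
[[277.44199978 119.05780752]]
```

View pics/w3b.png

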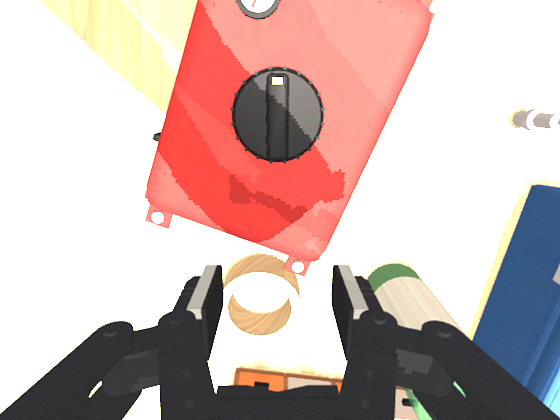

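The cap sits level and centred at (278,115). Its bar points along the release yaw, 80-82° past the notches, which matches 0.80 rad + 2 clicks = 81.8°. The hand is clear, so I hand in.

```bash
python3 -c "
from h import *
print(robot.job_done())"
```

```text
the job is handed in; nothing more can be done
None
```

The black cap is on the red tank, turned to its end stop with two ratchet clicks felt and released. It was handed in at about 26 s of the 72 s limit, and the arm touched only the cap.

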